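# Pin the clamp shaft of the fuse holder tester

### The arm

A 6-joint arm with a two-finger parallel gripper is mounted at the origin on the work surface. World frame = base frame: x ahead of the robot, y to its left, z up, the work surface at z = 0. Lengths are in m, angles in degrees, forces in N, time in s.
With the tool pointing down it reaches from about 0.325 to 0.775 m from the base axis. Payload 5.5 kg.
Tool frame: the origin (TCP) lies at the very end of the fingers, on their centre line; the grasp point (between the pads) lies env.pinch_z behind it (env.pinch_z is the distance from the TCP to the grasp point, in m); z points along the fingers, y is the line along which they close (so a half turn about z gives the same grasp; the last joint's range is limited). The gripper opens to 85 mm and grips with 20 to 120 N. Pads are 22 mm wide; open, the fingers measure 114 mm over their backs; the gripper's body (76 mm by 85 mm) begins 54 mm behind the grasp point. The pads swing forward as they close: fully open they stand 13 mm farther back than shut.
Start: joints at [69.746, 5.22, 70.514, -0, 104.267, -3.249], TCP at [0.175, 0.574, 0.202] pointing down, gripper open.
Joint ranges: [-164.24, 164.24], [-49.07, 125.15], [9.68, 141.18], [-86.29, 266.29], [3.28, 154.24], [-151.56, 151.56]. Speed limits (degrees/s): [147.25, 147.25, 172.46, 180, 180, 180].

### API

Orientations are given as a 3x3 rotation matrix whose columns are the frame's x, y, z axes.
In Python, from bench import env gives the robot as it stands.
- The arm moves only by the shell command python3 -m pendant 'ROWS' [FORCE]. ROWS is JSON, one flat list of numbers, 7 for each row, row after row: the turn, a rotation vector about the tool's x, y, z scaled (see below), then the shift along the tool's x, y, z scaled (see below), then the closure in counts, from 0 (fully open) to 255 (shut). In form: [ax, ay, az, x, y, z, jaw, ax, ay, az, x, y, z, jaw, ...]. A call has 1 to 5 rows; each row is the pose to reach, as a shift and turn from the pose commanded when the call began, along the tool's axes at that moment; what a row does not reach only later rows make up. The controller multiplies each number of a shift by 20 cm and each number of a turn by 90 degrees. A row lasts 1/10 s, in which the tool goes at most 50 mm and 8.59 degrees, less where a joint would pass 70% of its speed; a pose out of reach is approached as far as the arm can. A call with a number of a shift or a turn outside -1 to 1 is refused whole. A call with a gripper value outside its range is refused whole. The fingers move at their own pace and stop on an object; FORCE is the grip in N (left out, the last holds). Time passes only in rows, so rows that repeat a pose let the fingers close. It gives the time, the measured TCP pose, the force, the opening and the grip force at its end, in the units of the state.
- env.observe(): the state, without advancing time (a new reading comes with each control period).
- env.camera(name): name is "side" or "top" or "wrist"; returns a dict with "frame" (480x640x3 uint8, red, green, blue), "camera_matrix" (3x3 intrinsics, pixels), "distortion" ([k1, k2, p1, p2, k3] as OpenCV has them; the pictures are not rectified), "rvec" (rotation vector, rad) and "tvec" (3), from world to camera coordinates, as OpenCV has them. Camera axes: x right, y down, z forward; pixel columns grow to the right and rows downward; lengths in m; the calibration is good to about 2 mm. A picture is of the moment at which its call begins. There is no depth.
- env.finish_job(): hands the job in; it is judged then, once.
Trained networks look in a picture, given as the dict that the camera call returned (one of the last four; its "shot" number tells which), for a name from the list of things; names that differ only in an ending like _2 or _b are one class to them, and where a whole thing is asked for, a point or a joint stands for the part that bears it (a point fixed in the world has none). Each returns a list of dicts, best first, with "score" (0 to 1); they miss things now and then, are a little off and sometimes report something else, mostly with a low value. They report only what shows in the picture. A call takes as long as a camera call. They do not tell look-alikes from the thing itself.
- env.look_for(picture, target): "box" ([left, top, right, bottom] as shares, 0 to 1, of the picture: columns of its width, rows of its height, round what is visible of it).
The state is a dict: "time": time; "qpos": joint angles; "qvel": joint speeds; "tau": joint torques, N m; "tool_pos": TCP position; "eef_rot": TCP orientation; "force": force on the tool from outside, world axes, zero at the start; "moment": the same for the moment, N m; "finger_gap": finger opening in m; "finger_force": force on a finger pad.
Only numpy, scipy, OpenCV 4.12 (cv2) and the standard library are available. Lean on these libraries where they do the work, as an engineer would, in place of code of your own. Each camera call takes 0.05 s, during which the arm holds its last target. There are 200 camera calls.

### The job

Lock the clamp shaft of the fuse holder test fixture: take the steel locking pin from its wooden block and stand it in the hole in the top of the housing, where it comes to rest on the shaft. Then turn the crank gently and slowly away from the robot, feeling for the moment when the pin drops into the shaft's hidden cross-hole and stops the crank - do not force it further - and finally press the pin fully home, without ramming it, until its head sits on the housing. Let go of everything and leave the two fuses, the end cap and the green cover where they lie.

Things in the scene. Friction and masses are not known exactly. Their poses are not given: they have to be found in the camera images.
- pin_head (a point): centre of the round head (22 mm across, 26 mm tall) of the loose steel locking pin, about 70 g; z up along it. Below the head is a shank 10 mm across, 78 mm long, with a tapered nose (7 mm across at the tip, 5 mm long); the tip is 91 mm below this point. It starts upright in a wooden block 50 mm high, 56 mm square, 33 mm of bare shank showing between block and head.
- pin: the same pin, origin at the centre of its tip. Let down the bore it rests on the shaft, tip 27 mm below the mouth. With the cross-hole under it, it falls 38 mm onto a friction slug, head underside then up to 13 mm above the housing. Pushing it on takes 6 N, or up to 15 N if the crank still leans on it, until the head sits on the housing; it stays where left. Over 80 N of ramming damages it.
- bore (a point): centre of the mouth of the vertical hole (11.5 mm across, 24 mm deep) in the flat steel top of the fixed fixture's housing. x points away from the robot (turned by the fixture's yaw), y along the shaft towards the crank, z up. The shaft, 36 mm thick, lies level along y, its axis 45 mm below this point. With the pin home pin_head is 13 mm above this point.
- fixture: the fixed test fixture; origin on the bench 105 mm below the bore's mouth, axes as bore. Housing 64 mm (x) by 70 mm (y), 105 mm high. Base plate 150 mm along x, in y from 65 mm on the crank side to 120 mm on the other, where it carries a fuse holder 44 mm high.
- crank_grip (a point): middle of the crank's handle, a freely spinning level black bar 16 mm thick, 50 mm long, parallel to the shaft (y of bore), 93 mm along y from the bore and 90 mm from the shaft axis, on a steel arm 58 to 68 mm along y. Turning takes about 1 N here, the crank stays where it is left. Over 12 N on the crank damages it.
- crank: crank and shaft, origin on the shaft axis under the bore. It starts leaning 0.85 to 0.95 rad from upright towards the robot. The shaft's 11 mm cross-hole is hidden and splined at an unknown angle: it comes under the pin with the crank between 0.35 rad short of upright and 0.75 rad past it. Then, after some 0.15 to 0.25 rad of play, the pin stops the crank. End stops 1.1 rad either way.
- fuse0: white ceramic fuse, 14 mm thick, 51 mm long, lying along its x on the bench; a bystander, origin at the middle of its underside
- fuse1: a second such fuse; bystander
- end_cap: small nickel cup, 22 mm across and 18 mm high, standing on the bench; bystander, origin under its centre
- cover: green nylon cover, 55 by 30 by 20 mm, lying on the bench; bystander, origin under its centre
There are look-alikes about, which are no part of the job. There is more than one size of the pin; the job needs the largest.

How it is judged (in metres and radians):
On the way, in this order (a step that is already met when the one before it is completed fails the run):
1. the pin stands in the housing's hole, let go, resting on the shaft (horizontal distance between pin_head and bore below 0.012 m and angle between pin_head's own z axis and vertical below 0.15 rad and z of pin_head in the frame of bore between 0.055 and 0.069 m and contact force between the fingers and pin below 0.2 N), for 0.2 s.
2. the crank is turned and the pin has dropped through the shaft (horizontal distance between pin_head and bore below 0.012 m and angle between pin_head's own z axis and vertical below 0.15 rad and z of pin_head in the frame of bore below 0.034 m), for 0.2 s.
3. the pin is pressed fully home (z of pin_head in the frame of bore between 0.01 and 0.0155 m and horizontal distance between pin_head and bore below 0.004 m and angle between pin_head's own z axis and vertical below 0.08 rad and linear speed of pin below 0.02 m/s), for 0.2 s.
At the end, for the whole second after the job is handed in: The pin stands upright (within 0.08 rad) and at rest in the housing's hole, through the shaft, its head's centre within 4 mm of the hole's axis and its head seated on the housing to within 2.5 mm (all of step 3); the robot touches nothing.
It fails at once if the crank is forced (more than 12 N from the robot) (contact force between any of the fingers, the arm and crank above 12 N).
It fails at once if the pin is rammed into the fixture (more than 80 N while the robot presses on it) (contact force between pin and fixture above 80 N and contact force between the fingers and pin above 3 N).
It fails at once if a fuse, the end cap or the cover is moved more than 2 cm (distance of any of fuse0, fuse1, end_cap, cover from where it was at the start of the episode above 0.02 m).
It also fails if it takes over 72 s, if anything falls off the work surface, if the arm or the gripper's body presses on something with over 40 N, if the wrist force passes 120 N, or if a joint passes its speed limit or range.

## Working session

There is one attempt and no reset: what is moved stays moved. The work goes in short steps, Python scripts to look and compute and a shell command to move; the robot and the scene stay as the last step left them, time stands still between calls to the robot, and variables do not carry over. Pictures are saved under pics/ and viewed, at most 10 in all, crops included, and the job is handed in when it is done.

```bash
ls; mkdir -p pics
cat > h.py <<'E'
import numpy as np, cv2
from bench import env
def look(cam,names=()):
    p=env.camera(cam); out={}
    for n in names:
        out[n]=[(round(d['score'],2),[round(d['box'][0]*640),round(d['box'][1]*480),round(d['box'][2]*640),round(d['box'][3]*480)]) for d in env.look_for(p,n)]
    return p,out
def save(p,name,box=None,s=1):
    f=p['frame'][:,:,::-1]
    if box: f=f[box[1]:box[3],box[0]:box[2]]
    cv2.imwrite('pics/'+name,cv2.resize(f,None,fx=s,fy=s,interpolation=cv2.INTER_CUBIC))
def ray(p,uv):
    R=cv2.Rodrigues(np.array(p['rvec'],float))[0]; t=np.array(p['tvec'],float).ravel()
    q=cv2.undistortPoints(np.array([[uv]],float),np.array(p['camera_matrix']),np.array(p['distortion']))[0,0]
    return -R.T@t, R.T@np.array([q[0],q[1],1.])
def atz(p,uv,z):
    o,d=ray(p,uv); return o+d*(z-o[2])/d[2]
def tri(obs):
    A=np.zeros((3,3));b=np.zeros(3)
    for p,uv in obs:
        o,d=ray(p,uv); d=d/np.linalg.norm(d); M=np.eye(3)-np.outer(d,d); A+=M;b+=M@o
    return np.linalg.solve(A,b)
def proj(p,X):
    return cv2.projectPoints(np.array(X,float).reshape(-1,1,3),np.array(p['rvec'],float),np.array(p['tvec'],float),np.array(p['camera_matrix']),np.array(p['distortion']))[0].reshape(-1,2)
E
python3 - <<'E'
from h import *
print(env.pinch_z,env.observe())
N=['pin_head','pin','fixture','crank_grip','crank']
for c in ['top','side']:
    p,o=look(c,N); print(c,o,(-cv2.Rodrigues(np.array(p['rvec']))[0].T@np.array(p['tvec']).ravel()).round(3)); save(p,c+'.png')
    np.save(c+'.npy',p,allow_pickle=True)
E
```

```text
pics
0.0187 {'time': 0.0, 'qpos': array([ 6.97453029e+01,  5.26353241e+00,  7.05819245e+01, -2.26794595e-03,
        1.04263744e+02, -3.25045161e+00]), 'qvel': array([ 0.00159776, -0.04701652,  0.01399414, -0.00541697, -0.14398163,
        0.03624908]), 'tau': array([ 2.05615506e-04, -4.58732986e+01, -4.18022025e+01, -8.18049057e-05,
        1.15493484e-02,  7.08637714e-06]), 'tool_pos': array([0.17538739, 0.57345816, 0.20074601]), 'eef_rot': array([[-9.56280226e-01,  2.92451262e-01, -6.23824070e-04],
       [ 2.92451919e-01,  9.56278532e-01, -1.80133549e-03],
       [ 6.97467286e-05, -1.90502006e-03, -9.99998183e-01]]), 'force': array([ 0.82224368,  0.04719135, -0.62527774]), 'moment': array([0.01112627, 0.06198155, 0.0166345 ]), 'finger_force': 0.0, 'finger_gap': 0.08522315807819104}
top {'pin_head': [(0.65, [373, 310, 380, 319]), (0.54, [459, 243, 473, 247]), (0.47, [465, 276, 477, 283])], 'pin': [(0.56, [464, 277, 482, 284])], 'fixture': [(0.97, [275, 204, 384, 274])], 'crank_grip': [(0.88, [272, 223, 376, 264])], 'crank': [(0.8, [271, 222, 373, 265])]} [0.495 0.038 1.1  ]
side {'pin_head': [(0.67, [266, 378, 284, 412]), (0.55, [322, 398, 329, 421]), (0.48, [223, 415, 236, 445])], 'pin': [(0.84, [266, 381, 280, 412]), (0.66, [226, 412, 237, 448]), (0.59, [319, 395, 330, 425])], 'fixture': [(0.65, [267, 379, 282, 414]), (0.21, [264, 213, 346, 337])], 'crank_grip': [(0.91, [268, 211, 319, 312])], 'crank': [(0.66, [262, 209, 323, 312])]} [ 0.454 -0.911  0.878]
```

View pics/top.png

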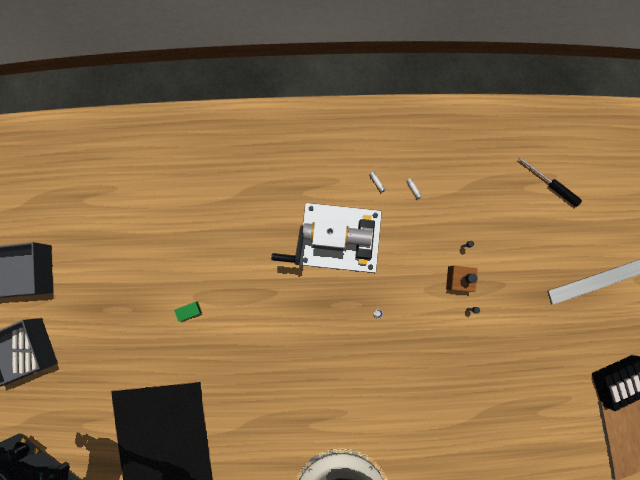

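View pics/side.png

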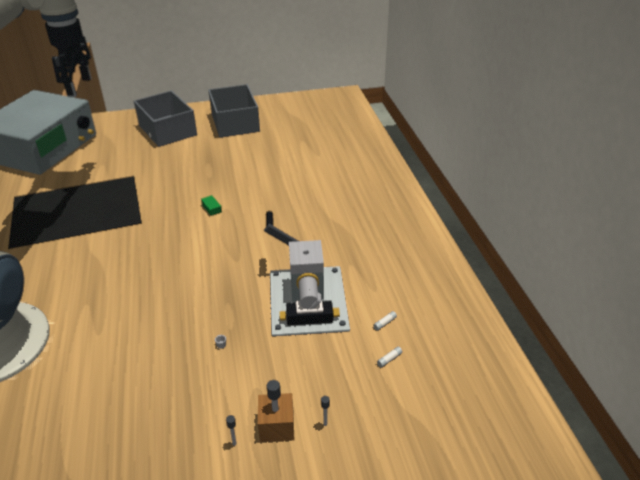

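Top view: pins at (471,279) in the wooden block, (470,244) and (476,310) without a block. In the side view these are (274,388), (325,402) and (231,422). The block pin is largest and fits. The bore is at top (330,231), side (306,252).

Run:
```python
from h import *
t=np.load('top.npy',allow_pickle=True).item(); s=np.load('side.npy',allow_pickle=True).item()
print('pin',tri([(t,(471.5,279.5)),(s,(273.5,387.5))]), atz(t,(471.5,279.5),.096))
print('bore',tri([(t,(330,231)),(s,(306,252.5))]),atz(t,(330,231),.105))
print('grip tri',tri([(t,(282,257.5)),(s,(269,219))]))
for a in [(304,206),(381,213),(300,266),(376,272)]: print('base',atz(t,a,.01))
a=cv2.resize(s['frame'][360:460,200:345,::-1],None,fx=4,fy=4,interpolation=2)[:, :400*145//100]
b=cv2.resize(t['frame'][190:290,260:400,::-1],None,fx=4,fy=4,interpolation=2)
cv2.imwrite('pics/crop.png',cv2.resize(np.vstack([a[:300,:560],b[:300]]),None,fx=1,fy=1))
```

```text
pin [ 0.50242386 -0.29700478  0.0984633 ] [ 0.49938324 -0.29763689  0.096     ]
bore [0.61676396 0.01060356 0.10151275] [0.6148186  0.01081565 0.105     ]
grip tri [0.56061314 0.1153112  0.11696033]
base [0.68842372 0.06855771 0.01      ]
base [ 0.66614339 -0.1154172   0.01      ]
base [0.54516407 0.08171676 0.01      ]
base [ 0.5255418  -0.09736364  0.01      ]
```

View pics/crop.png

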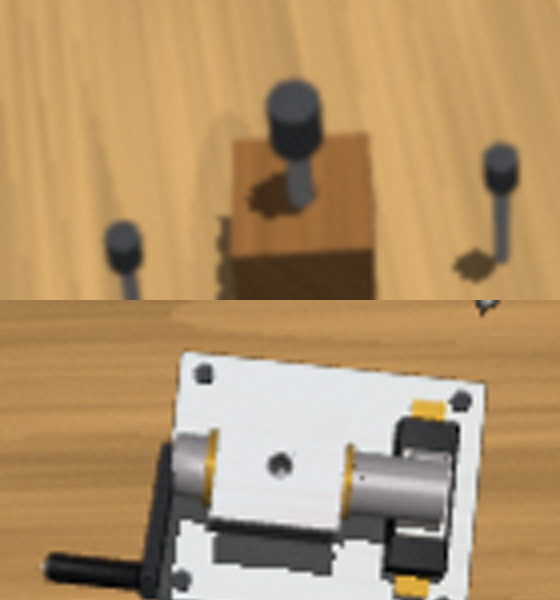

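The crop confirms it: the thick-headed pin stands in the block and the other two are clearly thinner. Bore is at about (0.615, 0.011) and fixture yaw about −6°. Setting out above the pin.

```bash
cat > to.py <<'E'
import sys; from h import *
s=env.observe(); R=s['eef_rot']; T=np.array(list(map(float,sys.argv[1:4])))
print('t',s['time'],'pos',s['tool_pos'].round(4),'f',s['force'].round(2),'gap',round(s['finger_gap'],4),round(s['finger_force'],1))
print('units',(R.T@(T-s['tool_pos'])/.2).round(4),'yaw of tool y',np.degrees(np.arctan2(R[1,1],R[0,1])).round(2),'tilt',R[:,2].round(4))
E
A='-.7,-.92,0,0'
python3 -m pendant '[0,0,0,-0.7,-0.92,0,0, 0,0,0,-0.7,-0.92,0,0, 0,0,0,-0.7,-0.92,0,0, 0,0,0,-0.7,-0.92,0,0, 0,0,0,-0.7,-0.92,0,0]' >/dev/null
python3 -m pendant '[0,0,0,-0.7,-0.92,0,0, 0,0,0,-0.7,-0.92,0,0, 0,0,0,-0.7,-0.92,0,0, 0,0,0,-0.7,-0.92,0,0, 0,0,0,-0.7,-0.92,0,0]' >/dev/null
python3 -m pendant '[0,0,0,-0.7,-0.92,0,0, 0,0,0,-0.7,-0.92,0,0, 0,0,0,-0.7,-0.92,0,0, 0,0,0,-0.7,-0.92,0,0, 0,0,0,-0.7,-0.92,0,0]'
python3 to.py 0.5 -0.297 0.2
```

```text
time: 2.1
tool_pos: [0.416, -0.0801, 0.2018]
eef_rot: [[-0.955, 0.295, 0.0], [0.295, 0.955, -0.001], [-0.0, -0.001, -1.0]]
force: [1.2, 1.1, -0.5]
finger_gap: 0.0851
finger_force: 0.0
t 2.1 pos [ 0.416  -0.0801  0.2018] f [ 1.21  1.06 -0.5 ] gap 0.0851 0.0
units [-0.7215 -0.9123  0.0098] yaw of tool y 72.84 tilt [ 2.e-04 -7.e-04 -1.e+00]
```

```bash
python3 -m pendant '[0,0,-0.12,-0.72,-0.91,0,0, 0,0,-0.12,-0.72,-0.91,0,0, 0,0,-0.12,-0.72,-0.91,0,0, 0,0,-0.12,-0.72,-0.91,0,0, 0,0,-0.12,-0.72,-0.91,0,0]' >/dev/null
python3 -m pendant '[0,0,0,0,0,0,0,0,0,0,0,0,0,0]' >/dev/null
python3 to.py 0.5 -0.297 0.2
python3 - <<'E'
from h import *
p,o=look('wrist',['pin_head','pin']); print(o); save(p,'w1.png'); np.save('w1.npy',p,allow_pickle=True)
for X in [(.5,-.297,.096),(.5,-.297,.109),(.5,-.297,.05)]: print(proj(p,X))
E
```

```text
t 2.8 pos [ 0.5    -0.2935  0.2011] f [0.17 0.18 0.58] gap 0.0856 0.0
units [-0.002  -0.0173  0.0053] yaw of tool y 83.72 tilt [-0.0013  0.0012 -1.    ]
{'pin_head': [(0.98, [308, 213, 342, 254]), (0.73, [306, 290, 326, 338]), (0.64, [274, 114, 297, 135])], 'pin': [(0.87, [274, 115, 296, 139]), (0.79, [310, 213, 340, 254]), (0.61, [307, 292, 330, 336]), (0.36, [595, 294, 640, 341])]}
[[327.00667653 228.14291066]]
[[326.85608356 233.04021034]]
[[327.44782045 213.79250912]]
```

View pics/w1.png

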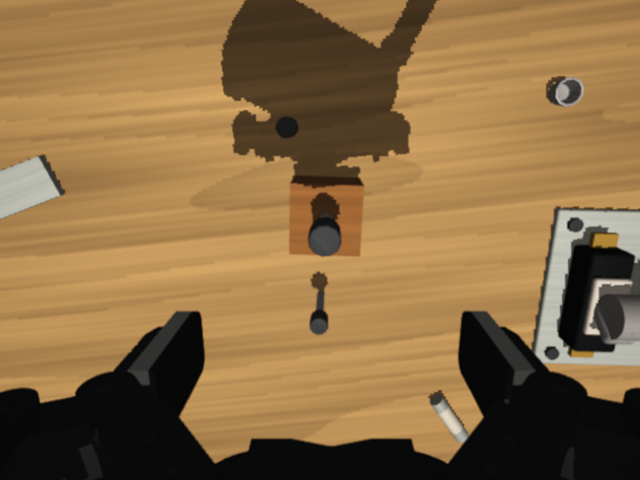

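The wrist view shows the head's top disc at about (324.5,239), over the block at (326,218). The small pins are at (319,325) and (286,127).

```bash
python3 - <<'E'
from h import *
p=np.load('w1.npy',allow_pickle=True).item(); t=np.load('top.npy',allow_pickle=True).item(); s=np.load('side.npy',allow_pickle=True).item()
f=p['frame'][205:265,295:355]; g=cv2.cvtColor(f,cv2.COLOR_RGB2GRAY)
print(atz(p,(324.5,239),.109), atz(p,(326,223),.05))
print(tri([(p,(324.5,239)),(s,(273.5,382.5)),]))
E
python3 to.py 0.497 -0.297 0.085
```

```text
[ 0.50374322 -0.29893875  0.109     ] [ 0.5070939 -0.2989265  0.05     ]
[ 0.50463864 -0.29850318  0.11139969]
t 2.95 pos [ 0.5002 -0.2921  0.2027] f [ 0.28  0.44 -0.22] gap 0.0857 0.0
units [ 0.0137 -0.026   0.5883] yaw of tool y 83.86 tilt [ 1.e-03 -3.e-04 -1.e+00]
```

```bash
python3 -m pendant '[0,0,0,-0.018,-0.028,0.2,0, 0,0,0,-0.018,-0.028,0.4,0, 0,0,0,-0.018,-0.028,0.53,0, 0,0,0,-0.018,-0.028,0.61,0, 0,0,0,-0.018,-0.028,0.61,0]' 40
python3 -m pendant '[0,0,0,0,0,0,255, 0,0,0,0,0,0,255, 0,0,0,0,0,0,255, 0,0,0,0,0,0,255, 0,0,0,0,0,0,255]' 40
python3 to.py 0.503 -0.298 0.25
```

```text
time: 3.45
tool_pos: [0.5021, -0.2975, 0.0779]
eef_rot: [[-0.994, 0.107, -0.003], [0.107, 0.994, 0.002], [0.003, 0.002, -1.0]]
force: [-0.1, 0.3, 0.7]
finger_gap: 0.0852
finger_force: 0.0
time: 3.95
tool_pos: [0.5034, -0.2992, 0.0805]
eef_rot: [[-0.994, 0.108, 0.001], [0.108, 0.994, -0.001], [-0.001, -0.0, -1.0]]
force: [0.1, 0.5, -0.1]
finger_gap: 0.0123
finger_force: 0.0
t 3.95 pos [ 0.5034 -0.2992  0.0805] f [ 0.09  0.49 -0.14] gap 0.0123 0.0
units [ 0.0018  0.0056 -0.8474] yaw of tool y 83.79 tilt [ 8.e-04 -6.e-04 -1.e+00]
```

```bash
python3 -m pendant '[0,0,0,0,0,0,255,0,0,0,0,0,0,255]'
python3 - <<'E'
from h import *
p=env.camera('wrist'); q=env.camera('side')
a=cv2.resize(p['frame'][150:480,160:480,::-1],(400,412)); b=cv2.resize(q['frame'][340:460,200:320,::-1],(412,412))
cv2.imwrite('pics/g1.png',np.hstack([b[:, :400],a]))
print(proj(p,[(.503,-.298,.109)]))
E
```

```text
time: 4.15
tool_pos: [0.5031, -0.2991, 0.0798]
eef_rot: [[-0.994, 0.108, -0.0], [0.108, 0.994, 0.0], [0.0, 0.0, -1.0]]
force: [-0.0, 1.0, -0.5]
finger_gap: 0.0
finger_force: 0.0
[[336.54586511 314.87439498]]
```

View pics/g1.png

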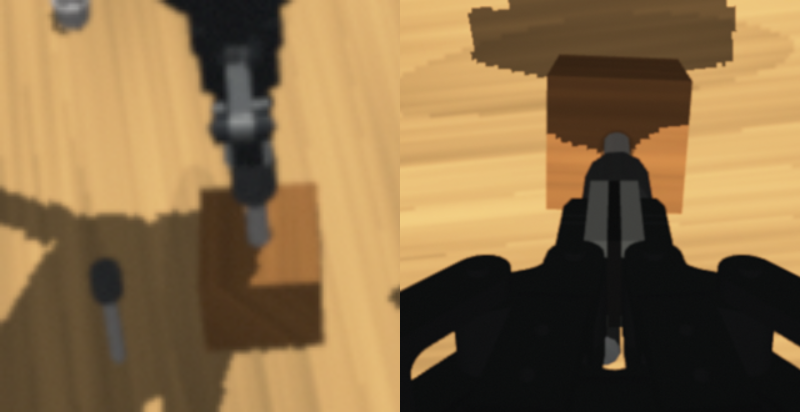

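Run:
```python
from h import *
p=env.camera('wrist'); q=env.camera('side')
X=[(.503,-.299,.08),(.503,-.299,.0985),(.503,-.299,.13),(.503,-.299,.083),(.503,-.299,.109),(.490,-.299,.109),(.503,-.299,.05),(.503,-.288,.1)]
a=proj(p,X);b=proj(q,X)
for x,u,v in zip(X,a,b): print(x,'wristcrop',(((u-[160,150])*1.25)+[400,0]).round(),'sidecrop',((v-[200,340])*412/120).round())
print((-cv2.Rodrigues(np.array(p['rvec']))[0].T@np.array(p['tvec']).ravel()).round(3),env.look_for(p,'pin_head')[:2],env.look_for(q,'pin_head')[:2])
```

```text
(0.503, -0.299, 0.08) wristcrop [617. 170.] sidecrop [250. 193.]
(0.503, -0.299, 0.0985) wristcrop [617. 192.] sidecrop [248. 167.]
(0.503, -0.299, 0.13) wristcrop [618. 243.] sidecrop [243. 122.]
(0.503, -0.299, 0.083) wristcrop [617. 173.] sidecrop [250. 189.]
(0.503, -0.299, 0.109) wristcrop [617. 207.] sidecrop [246. 153.]
(0.49, -0.299, 0.109) wristcrop [612. 165.] sidecrop [218. 158.]
(0.503, -0.299, 0.05) wristcrop [616. 142.] sidecrop [254. 233.]
(0.503, -0.288, 0.1) wristcrop [653. 190.] sidecrop [244. 146.]
[ 0.435 -0.293  0.252] [{'box': [0.4775, 0.5363, 0.5614, 0.6435], 'score': 0.82}, {'box': [0.3967, 0.2133, 0.4541, 0.2927], 'score': 0.7}] [{'box': [0.5044, 0.8256, 0.5145, 0.8842], 'score': 0.75}, {'box': [0.4197, 0.8102, 0.44, 0.8625], 'score': 0.65}]
```

The pads seem to be around the head, but the gap reads 0, which contradicts that. A lift and a look will settle it.

```bash
python3 -m pendant '[0,0,0,0,0,-0.1,255,0,0,0,0,0,-0.25,255,0,0,0,0,0,-0.4,255,0,0,0,0,0,-0.5,255,0,0,0,0,0,-0.5,255]'
python3 - <<'E'
from h import *
p=env.camera('wrist'); q=env.camera('side')
a=cv2.resize(p['frame'][150:480,160:480,::-1],(400,412)); b=cv2.resize(q['frame'][310:450,200:340,::-1],(412,412))
cv2.imwrite('pics/g2.png',np.hstack([b[:, :400],a]))
E
```

```text
time: 4.95
tool_pos: [0.5044, -0.2999, 0.184]
eef_rot: [[-0.994, 0.108, 0.006], [0.108, 0.994, -0.004], [-0.006, -0.003, -1.0]]
force: [0.1, -0.9, 0.2]
finger_gap: -0.0001
finger_force: 0.0
```

View pics/g2.png

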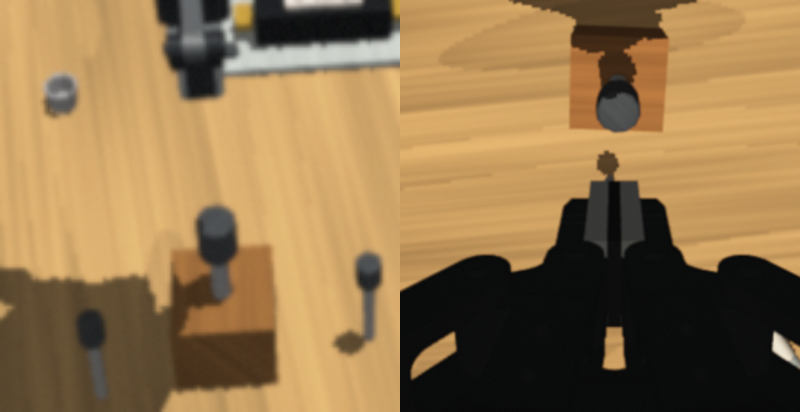

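The pin never moved and the fingers closed empty. In both views the fingertips look higher than the reported TCP, so I'll measure that.

Run:
```python
from h import *
p=env.camera('wrist'); q=env.camera('side'); t=env.camera('top')
s=env.observe(); print(s['tool_pos'],s['qpos'])
w=(160+(612-400)/1.25,150+182/1.25); v=(200+200*140/412,310+97*140/412)
T=s['tool_pos']; print(w,v,'proj tcp w,s,t',proj(p,T),proj(q,T),proj(t,T))
print('proj T+z',[ (dz,proj(p,T+[0,0,dz]).round()[0],proj(p,T+[-.011,0,dz]).round()[0],proj(q,T+[0,0,dz]).round()[0]) for dz in (0,.01,.02,.03,.04)])
print('tri tip',tri([(p,w),(q,v)]), 'cam', (-cv2.Rodrigues(np.array(p['rvec']))[0].T@np.array(p['tvec']).ravel()).round(3))
print('head tri now', tri([(p,(160+(617-400)/1.25,150+107/1.25)),(q,(200+217*140/412,310+220*140/412))]))
print('head wrist',atz(p,(160+(617-400)/1.25,150+107/1.25),.109),'top',atz(t,(471.5,279),.109),'side',atz(q,(200+217*140/412,310+220*140/412),.109))
```

```text
[ 0.50251266 -0.29859457  0.17756837] [-3.40530316e+01  2.81029419e+00  7.54953412e+01 -7.08242617e-04
  1.01891516e+02 -1.17848399e+02]
(329.6, 295.6) (267.9611650485437, 342.9611650485437) proj tcp w,s,t [[334.12662865 282.69107323]] [[268.61895605 354.66794086]] [[484.86977364 277.23712711]]
proj T+z [(0, array([334., 283.]), array([331., 259.]), array([269., 355.])), (0.01, array([334., 292.]), array([331., 266.]), array([268., 350.])), (0.02, array([335., 301.]), array([331., 275.]), array([268., 346.])), (0.03, array([335., 312.]), array([331., 285.]), array([267., 341.])), (0.04, array([335., 325.]), array([332., 295.]), array([267., 336.]))]
tri tip [ 0.50083972 -0.29923318  0.20171984] cam [ 0.435 -0.293  0.352]
head tri now [ 0.5037146  -0.29760395  0.10415861]
head wrist [ 0.49972684 -0.29809445  0.109     ] top [ 0.50040572 -0.29335804  0.109     ] side [ 0.50595523 -0.30031488  0.109     ]
```

The fingertips really do sit about 25 mm short of the reported TCP, so I closed just above the head. I'll retry with the TCP 22 mm lower; even if the TCP were exact, it would stay above the block.

```bash
python3 -m pendant '[0,0,0,0,0,0,0,0,0,0,0,0,0,0,0,0,0,0,0,0,0,0,0,0,0,0,0.15,0,0,0,0,0,0,0.3,0]' 40
python3 -m pendant '[0,0,0,0,0,0.15,0,0,0,0,0,0,0.24,0,0,0,0,0,0,0.31,0,0,0,0,0,0,0.31,0,0,0,0,0,0,0.31,0]' 40
python3 -m pendant '[0,0,0,0,0,0,255, 0,0,0,0,0,0,255, 0,0,0,0,0,0,255, 0,0,0,0,0,0,255, 0,0,0,0,0,0,255]' 40
python3 to.py 0.503 -0.298 0.25
```

```text
time: 5.7
tool_pos: [0.5038, -0.2995, 0.1205]
eef_rot: [[-0.994, 0.108, 0.003], [0.108, 0.994, -0.002], [-0.003, -0.002, -1.0]]
force: [0.0, -1.2, -0.2]
finger_gap: 0.0722
finger_force: 0.0
time: 6.2
tool_pos: [0.5034, -0.2992, 0.0587]
eef_rot: [[-0.994, 0.108, 0.001], [0.108, 0.994, -0.0], [-0.001, -0.0, -1.0]]
force: [0.3, -0.5, -0.1]
finger_gap: 0.0855
finger_force: 0.0
time: 6.7
tool_pos: [0.5034, -0.2991, 0.0585]
eef_rot: [[-0.994, 0.108, 0.001], [0.108, 0.994, -0.0], [-0.001, -0.0, -1.0]]
force: [-0.4, 0.0, 1.3]
finger_gap: 0.0204
finger_force: 39.0
t 6.7 pos [ 0.5034 -0.2991  0.0585] f [-0.4   0.03  1.31] gap 0.0204 39.0
units [ 0.0017  0.0051 -0.9577] yaw of tool y 83.8 tilt [ 8.e-04 -3.e-04 -1.e+00]
```

Gripped at 39 N. Lifting, then moving over towards the bore.

```bash
python3 -m pendant '[0,0,0,0,0,-0.1,255,0,0,0,0,0,-0.3,255,0,0,0,0,0,-0.5,255,0,0,0,0,0,-0.72,255,0,0,0,0,0,-0.72,255]' 60
python3 -m pendant '[0,0,0,-0.195,0.8,0,255,0,0,0,-0.195,0.8,0,255,0,0,0,-0.195,0.8,0,255,0,0,0,-0.195,0.8,0,255,0,0,0,-0.195,0.8,0,255]'
python3 -m pendant '[0,0,0,-0.195,0.8,0,255,0,0,0,-0.195,0.8,0,255,0,0,0,-0.195,0.8,0,255,0,0,0,-0.195,0.8,0,255,0,0,0,-0.195,0.8,0,255]'
python3 to.py 0.615 0.011 0.20
python3 - <<'E'
from h import *
T=env.observe()['tool_pos']
w=env.camera('wrist'); q=env.camera('side'); t=env.camera('top')
for n,p in (('w',w),('s',q),('t',t)): np.save('b_'+n+'.npy',p,allow_pickle=True)
print('head',tri([(p,((b[0]+b[2])*320,(b[1]+b[3])*240)) for p in (q,) for b in [env.look_for(q,'pin_head')[0]['box']]] ) if 0 else env.look_for(q,'pin_head')[:2])
B=(.615,.011,.105)
print(proj(w,B),proj(q,B),proj(w,T+[0,0,-.0535]),proj(q,T+[0,0,-.0535]))
c=proj(q,B)[0].astype(int); x,y=c-[60,85]
b=cv2.resize(q['frame'][y:y+120,x:x+120,::-1],(480,480),interpolation=2)
a=cv2.resize(w['frame'][200:440,160:480,::-1],(320,240)); im=np.zeros((480,800,3),np.uint8); im[:,:480]=b; im[:240,480:]=a
print('side origin',x,y); cv2.imwrite('pics/b1.png',im)
E
```

```text
time: 7.2
tool_pos: [0.5051, -0.3004, 0.2103]
eef_rot: [[-0.994, 0.108, 0.01], [0.108, 0.994, -0.007], [-0.011, -0.006, -1.0]]
force: [0.2, 0.1, 0.4]
finger_gap: 0.02
finger_force: 59.0
time: 7.7
tool_pos: [0.5597, -0.142, 0.2013]
eef_rot: [[-0.995, 0.104, -0.001], [0.104, 0.995, 0.0], [0.001, 0.0, -1.0]]
force: [-0.0, -0.6, -0.7]
finger_gap: 0.0193
finger_force: 59.1
time: 8.2
tool_pos: [0.6155, 0.0113, 0.201]
eef_rot: [[-0.994, 0.106, -0.001], [0.106, 0.994, -0.0], [0.001, -0.0, -1.0]]
force: [-0.2, -0.9, -0.6]
finger_gap: 0.0202
finger_force: 59.2
t 8.2 pos [0.6155 0.0113 0.201 ] f [-0.16 -0.95 -0.59] gap 0.0202 59.2
units [ 0.0024 -0.0018  0.0048] yaw of tool y 83.91 tilt [-1.3e-03 -4.0e-04 -1.0e+00]
head [{'box': [0.5033, 0.8271, 0.5169, 0.8812], 'score': 0.74}, {'box': [0.4739, 0.4258, 0.4848, 0.4921], 'score': 0.56}]
[[331.93513019 230.12939888]] [[304.27037091 251.27558812]] [[332.74862614 249.83823835]] [[303.93297357 234.02506875]]
side origin 244 166
```

View pics/b1.png

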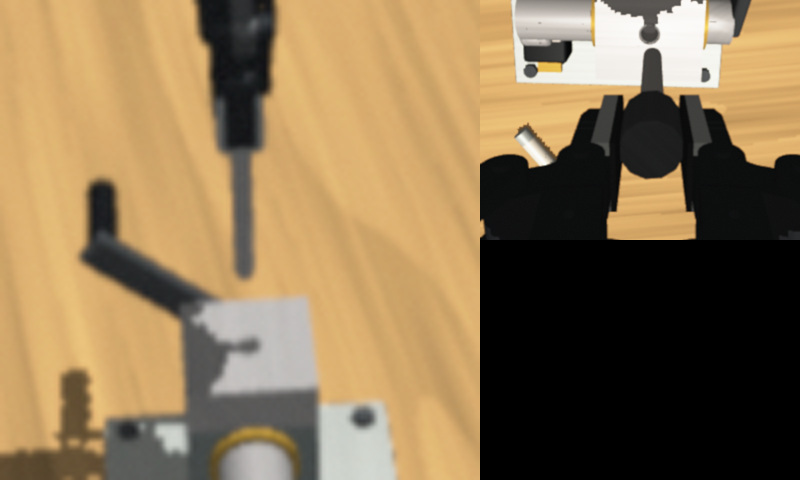

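The view shows the pin hanging straight from the grip. Its tip is at side pixel (305,234.7) and wrist (332,251); the bore is at side (306.5,252.3) and wrist (330,234).

Run:
```python
from h import *
w,q,t=[np.load('b_%s.npy'%n,allow_pickle=True).item() for n in 'wst']
zt=.201-.0535
print('bore w',atz(w,(330,234),.105),'s',atz(q,(306.5,252.3),.105),'tri',tri([(w,(330,234)),(q,(306.5,252.3))]))
print('tip w',atz(w,(332,251.5),zt),'s',atz(q,(305,234.5),zt),'tri',tri([(w,(332,251.5)),(q,(305,234.5))]))
a=cv2.resize(w['frame'][215:275,300:360,::-1],(400,400),interpolation=cv2.INTER_CUBIC);b=cv2.resize(q['frame'][220:270,280:330,::-1],(400,400),interpolation=cv2.INTER_CUBIC)
cv2.imwrite('pics/b2.png',np.hstack([a,b]))
```

```text
bore w [0.61743183 0.00948268 0.105     ] s [0.61863743 0.00694997 0.105     ] tri [0.61856737 0.00943082 0.10276086]
tip w [0.61640125 0.01079624 0.1475    ] s [0.61720278 0.00934557 0.1475    ] tri [0.61713555 0.01077593 0.146251  ]
```

View pics/b2.png

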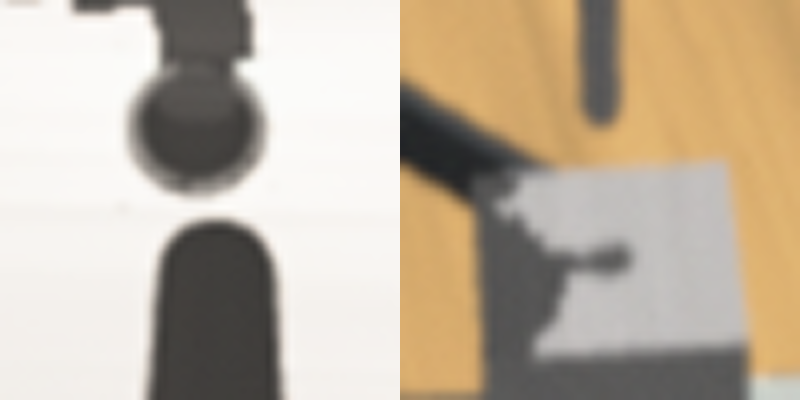

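```bash
python3 - <<'E'
from h import *
w,q=[np.load('b_%s.npy'%n,allow_pickle=True).item() for n in 'ws']
zt=.201-.0535
print('bore w',atz(w,(329.55,234.2),.105),'s',atz(q,(306.6,252.25),.105))
print('tip w',atz(w,(332.4,247.7),zt)+[.0035,0,0],'s',atz(q,(305,236),zt)+[0,.0035,0])
E
python3 to.py 0.617 0.0095 0.16
```

```text
bore w [0.61753371 0.00917904 0.105     ] s [0.61885757 0.00705627 0.105     ]
tip w [0.61775531 0.01124574 0.1475    ] s [0.61630444 0.00829465 0.1475    ]
t 8.4 pos [0.615  0.0085 0.2019] f [-0.05 -0.24 -0.82] gap 0.0198 59.2
units [-0.0093  0.0064  0.2095] yaw of tool y 83.65 tilt [-1.e-04 -8.e-04 -1.e+00]
```

```bash
python3 -m pendant '[0,0,0,-0.006,-0.008,0.1,255,0,0,0,-0.006,-0.008,0.18,255,0,0,0,-0.006,-0.008,0.21,255,0,0,0,-0.006,-0.008,0.23,255,0,0,0,-0.006,-0.008,0.25,255]'
python3 -m pendant '[0,0,0,0,0,0,255]'
```

```text
time: 8.9
tool_pos: [0.6163, 0.0087, 0.1521]
eef_rot: [[-0.994, 0.108, 0.0], [0.108, 0.994, 0.0], [-0.0, 0.0, -1.0]]
force: [-0.1, -0.2, -0.2]
finger_gap: 0.0199
finger_force: 59.2
time: 9.0
tool_pos: [0.6162, 0.0089, 0.1518]
eef_rot: [[-0.994, 0.108, -0.0], [0.108, 0.994, 0.0], [0.0, -0.0, -1.0]]
force: [-0.9, -0.2, -0.3]
finger_gap: 0.0197
finger_force: 59.2
```

```bash
python3 -m pendant '[0,0,0,0,0,0.025,255,0,0,0,0,0,0.05,255,0,0,0,0,0,0.07,255,0,0,0,0,0,0.07,255]'
python3 - <<'E'
from h import *
q=env.camera('side'); w=env.camera('wrist')
a=cv2.resize(w['frame'][190:310,260:380,::-1],(400,400),interpolation=cv2.INTER_CUBIC);b=cv2.resize(q['frame'][210:280,270:340,::-1],(400,400),interpolation=cv2.INTER_CUBIC)
cv2.imwrite('pics/b3.png',np.hstack([a,b]))
E
```

```text
time: 9.4
tool_pos: [0.616, 0.009, 0.1368]
eef_rot: [[-0.994, 0.108, -0.001], [0.108, 0.994, -0.0], [0.001, -0.0, -1.0]]
force: [0.2, -0.3, 0.2]
finger_gap: 0.0203
finger_force: 59.2
```

View pics/b3.png

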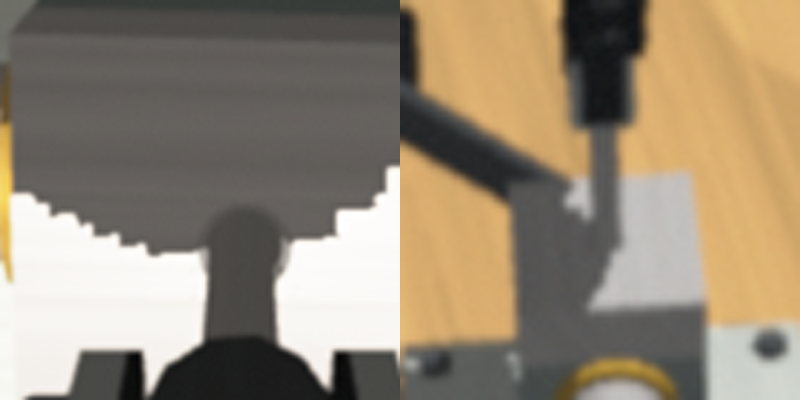

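The pin is inside the mouth (wrist crop about (243,230)) with no side force. Lowering until it touches, then letting go.

```bash
python3 -m pendant '[0,0,0,0,0,0.01,255,0,0,0,0,0,0.02,255,0,0,0,0,0,0.02,255]'
python3 -m pendant '[0,0,0,0,0,0.02,0,0,0,0,0,0,0,0,0,0,0,0,0,0,0,0,0,0,0,0,0,0]' 20
python3 -m pendant '[0,0,0,0,0,0,0,0,0,0,0,0,-0.1,0,0,0,0,0,0,-0.25,0,0,0,0,0,0,-0.5,0,0,0,0,0,0,-0.5,0]'
python3 - <<'E'
from h import *
w=env.camera('wrist'); q=env.camera('side')
for z in (.155,.169,.181): print(z,proj(w,(.617,.0085,z)),proj(q,(.617,.0085,z)))
np.save('r_w.npy',w,allow_pickle=True);np.save('r_s.npy',q,allow_pickle=True)
print(env.look_for(w,'pin_head')[:2],env.look_for(q,'pin_head')[:3],env.look_for(q,'crank_grip')[:1])
a=cv2.resize(w['frame'][100:480,130:510,::-1],(400,400));b=cv2.resize(q['frame'][180:280,250:350,::-1],(400,400),interpolation=cv2.INTER_CUBIC)
cv2.imwrite('pics/r1.png',np.hstack([a,b]))
E
python3 to.py 0.54 0.09 0.25
```

```text
time: 9.8
tool_pos: [0.6162, 0.009, 0.1335]
eef_rot: [[-0.994, 0.108, -0.0], [0.108, 0.994, -0.0], [0.0, -0.0, -1.0]]
force: [-0.4, -0.0, -0.8]
finger_gap: 0.0196
finger_force: 59.2
time: 10.2
tool_pos: [0.6166, 0.0089, 0.1344]
eef_rot: [[-0.994, 0.108, 0.001], [0.108, 0.994, -0.0], [-0.001, 0.0, -1.0]]
force: [-0.4, -0.1, -0.2]
finger_gap: 0.0769
finger_force: 0.0
time: 10.7
tool_pos: [0.6183, 0.0089, 0.2429]
eef_rot: [[-0.994, 0.108, 0.013], [0.108, 0.994, -0.001], [-0.013, 0.001, -1.0]]
force: [0.0, 0.1, 1.8]
finger_gap: 0.0853
finger_force: 0.0
0.155 [[331.55161939 230.20177999]] [[304.88363712 231.67504077]]
0.169 [[331.6122261  236.29139867]] [[304.69874255 225.8115964 ]]
0.181 [[331.66949205 242.044789  ]] [[304.53806576 220.71577005]]
[{'box': [0.4855, 0.4337, 0.5408, 0.5454], 'score': 0.97}] [{'box': [0.4677, 0.449, 0.4875, 0.5323], 'score': 0.67}, {'box': [0.4998, 0.8254, 0.5212, 0.8835], 'score': 0.51}, {'box': [0.3561, 0.865, 0.3652, 0.9233], 'score': 0.44}] [{'box': [0.415, 0.441, 0.5005, 0.6481], 'score': 0.94}]
t 10.95 pos [0.6158 0.009  0.232 ] f [-0.58  0.95 -1.14] gap 0.0854 0.0
units [ 0.4208  0.3618 -0.089 ] yaw of tool y 83.8 tilt [-2.9e-03  1.0e-04 -1.0e+00]
```

View pics/r1.png

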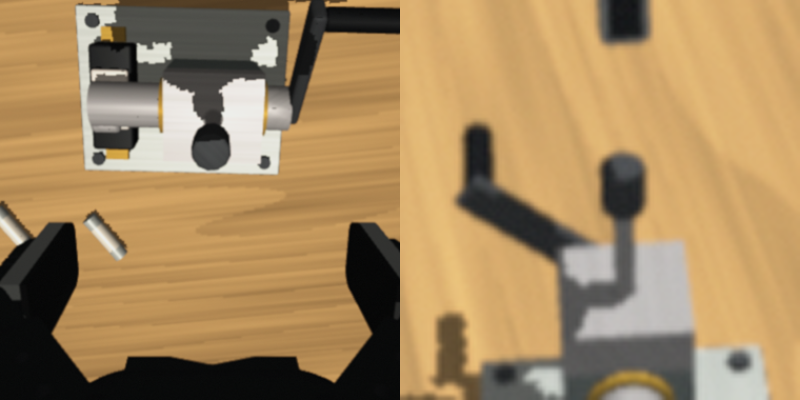

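The pin stands upright in the hole, let go. Its head is at side (305.5,227), matching the resting height of 64 mm above the mouth, and the crank bar is at side (269.5,220). Next I close the fingers into a post and go down on the robot's side of the handle.

```bash
python3 -m pendant '[0,0,0,0.525,0.485,0,255,0,0,0,0.525,0.485,0,255,0,0,0,0.525,0.485,0,255,0,0,0,0.525,0.485,0,255,0,0,0,0.525,0.485,0,255]' 20
python3 -m pendant '[0,0,0,0,0,0.2,255,0,0,0,0,0,0.4,255,0,0,0,0,0,0.6,255,0,0,0,0,0,0.8,255,0,0,0,0,0,0.8,255]'
python3 to.py 0.523 0.117 0.074
cat > chk.py <<'E'
from h import *
B=np.array([.617,.009,.105]); X=np.array([.994,-.108,0]); Y=np.array([.108,.994,0])
q=env.camera('side'); s=env.observe(); d=s['tool_pos']-B
b=[x for x in env.look_for(q,'pin_head') if .44<(x['box'][0]+x['box'][2])/2<.52 and x['box'][1]<.65][:1]
g=q['frame'].max(2)[190:262,303:309].mean(1); i=np.where(g<75)[0]
print('t',s['time'],'u %.1f v %.1f z %.1f'%(d@X*1e3,d@Y*1e3,s['tool_pos'][2]*1e3),'F',s['force'].round(1),'head rows',[(round(x['box'][1]*480),round(x['box'][3]*480)) for x in b],'dark',(i[0]+190,i[-1]+190,len(i)) if len(i) else None)
E
python3 chk.py
```

```text
time: 11.45
tool_pos: [0.5216, 0.1173, 0.2328]
eef_rot: [[-0.994, 0.106, -0.001], [0.106, 0.994, -0.001], [0.001, -0.001, -1.0]]
force: [0.7, -0.0, -1.1]
finger_gap: 0.012
finger_force: 0.0
time: 11.95
tool_pos: [0.5183, 0.1148, 0.0656]
eef_rot: [[-0.994, 0.11, -0.014], [0.11, 0.994, -0.003], [0.014, -0.004, -1.0]]
force: [-1.8, 0.4, -0.7]
finger_gap: -0.0001
finger_force: 0.0
t 11.95 pos [0.5183 0.1148 0.0656] f [-1.78  0.38 -0.73] gap -0.0001 0.0
units [-0.0215  0.0131 -0.0422] yaw of tool y 83.7 tilt [-0.0139 -0.0026 -0.9999]
t 12.0 u -107.6 v 95.2 z 70.0 F [0.2 0.9 0.7] head rows [(216, 255)] dark (np.int64(224), np.int64(234), 11)
```

```bash
python3 -m pendant '[0,0,0,-0.02,0,0,255,0,0,0,-0.04,0,0,255,0,0,0,-0.06,0,0,255,0,0,0,-0.06,0,0,255]' >/dev/null; python3 chk.py
python3 -m pendant '[0,0,0,-0.01,0,-0.008,255,0,0,0,-0.02,0,-0.016,255,0,0,0,-0.03,0,-0.024,255,0,0,0,-0.04,0,-0.03,255,0,0,0,-0.05,0,-0.035,255]'|grep force; python3 chk.py
```

```text
t 12.5 u -93.0 v 96.9 z 74.7 F [-0.1  0.1 -0. ] head rows [(217, 254)] dark (np.int64(224), np.int64(234), 11)
force: [-2.3, -0.7, 1.1]
finger_force: 1.4
t 13.1 u -83.8 v 96.9 z 80.9 F [-1.7  0.5  0.8] head rows [(219, 257)] dark (np.int64(224), np.int64(233), 10)
```

```bash
python3 -m pendant '[0,0,0,-0.01,0,-0.008,255,0,0,0,-0.02,0,-0.016,255,0,0,0,-0.03,0,-0.024,255,0,0,0,-0.04,0,-0.032,255,0,0,0,-0.05,0,-0.04,255]'|grep force; python3 chk.py
python3 -m pendant '[0,0,0,-0.01,0,-0.007,255,0,0,0,-0.02,0,-0.014,255,0,0,0,-0.03,0,-0.021,255,0,0,0,-0.04,0,-0.028,255,0,0,0,-0.05,0,-0.035,255]'|grep force; python3 chk.py
```

```text
force: [-3.0, -1.0, 0.9]
finger_force: 1.0
t 13.7 u -73.0 v 96.7 z 89.4 F [-2.5 -1.4  0.8] head rows [(218, 256)] dark (np.int64(229), np.int64(231), 3)
force: [-2.3, 0.1, -0.3]
finger_force: 0.8
t 14.3 u -63.1 v 96.9 z 96.3 F [-0.4 -0.2  0.2] head rows [(218, 255)] dark (np.int64(230), np.int64(231), 2)
```

```bash
python3 -m pendant '[0,0,0,-0.01,0,-0.006,255,0,0,0,-0.02,0,-0.011,255,0,0,0,-0.03,0,-0.016,255,0,0,0,-0.04,0,-0.021,255,0,0,0,-0.05,0,-0.026,255]'|grep force; python3 chk.py
python3 -m pendant '[0,0,0,-0.007,0,-0.003,255,0,0,0,-0.014,0,-0.006,255,0,0,0,-0.021,0,-0.009,255,0,0,0,-0.028,0,-0.012,255,0,0,0,-0.035,0,-0.015,255]'|grep force; python3 chk.py
```

```text
force: [-2.0, -0.3, -0.8]
finger_force: 0.8
t 14.9 u -53.1 v 96.8 z 101.4 F [-1.3 -0.2  0.2] head rows [(218, 255)] dark (np.int64(229), np.int64(231), 3)
force: [-1.4, -0.9, -0.6]
finger_force: 0.7
t 15.5 u -46.3 v 96.8 z 104.2 F [-1.  -1.6  0.1] head rows [(215, 256)] dark (np.int64(229), np.int64(231), 3)
```

```bash
cat >> chk.py <<'E'
import sys
if np.linalg.norm(s['force'])>5.5 or not b or b[0]['box'][1]*480>224: print('STOP'); sys.exit(1)
E
python3 -m pendant '[0,0,0,-0.007,0,-0.002,255,0,0,0,-0.014,0,-0.004,255,0,0,0,-0.021,0,-0.006,255,0,0,0,-0.03,0,-0.007,255]'|grep -w force; python3 chk.py && python3 -m pendant '[0,0,0,-0.007,0,-0.002,255,0,0,0,-0.014,0,-0.004,255,0,0,0,-0.021,0,-0.005,255,0,0,0,-0.03,0,-0.006,255]'|grep -w force && python3 chk.py && python3 -m pendant '[0,0,0,-0.007,0,-0.001,255,0,0,0,-0.014,0,-0.002,255,0,0,0,-0.021,0,-0.003,255,0,0,0,-0.03,0,-0.004,255]'|grep -w force && python3 chk.py && python3 -m pendant '[0,0,0,-0.007,0,0,255,0,0,0,-0.014,0,-0.001,255,0,0,0,-0.021,0,-0.001,255,0,0,0,-0.03,0,-0.002,255]'|grep -w force && python3 chk.py
```

```text
force: [-0.6, -1.7, 0.3]
t 16.0 u -40.3 v 96.8 z 105.6 F [-1.4 -0.9 -0.1] head rows [(217, 255)] dark (np.int64(229), np.int64(231), 3)
force: [-1.8, -0.2, -0.3]
t 16.5 u -34.3 v 96.8 z 106.7 F [-0.5  0.6 -0.5] head rows [(216, 258)] dark (np.int64(228), np.int64(231), 4)
force: [-2.5, -1.1, -0.1]
t 17.0 u -28.3 v 96.8 z 107.5 F [-0.8 -0.7  0.3] head rows [(232, 256)] dark (np.int64(240), np.int64(249), 10)
STOP
```

The pin has dropped: its head top went from row 216 to 232, which is about 38 mm. Pushing stops here; backing off, rising and moving above the head.

```bash
python3 -m pendant '[0,0,0,0.04,0,0,255,0,0,0,0.075,0,0,255,0,0,0,0.075,0,-0.2,255,0,0,0,0.075,0,-0.4,255,0,0,0,0.075,0,-0.6,255]'|grep -w force
python3 -m pendant '[0,0,0,-0.215,-0.485,0,255,0,0,0,-0.215,-0.485,0,255,0,0,0,-0.215,-0.485,0,255,0,0,0,-0.215,-0.485,0,255]' 
python3 chk.py; python3 to.py .6165 .0089 .15
```

```text
force: [1.6, 1.1, -0.1]
time: 17.95
tool_pos: [0.616, 0.0078, 0.2271]
eef_rot: [[-0.994, 0.111, -0.001], [0.111, 0.994, 0.0], [0.001, 0.0, -1.0]]
force: [-0.4, -0.0, -0.7]
finger_gap: -0.0001
finger_force: 0.0
t 18.0 u -1.2 v 0.0 z 227.3 F [0.9 0.4 0.4] head rows [(230, 257)] dark (np.int64(240), np.int64(249), 10)
STOP
t 18.05 pos [0.6158 0.0099 0.2274] f [ 0.02 -0.07 -0.06] gap -0.0004 0.0
units [-0.0042 -0.005   0.3872] yaw of tool y 83.82 tilt [-3.e-04  8.e-04 -1.e+00]
```

```bash
python3 -m pendant '[0,0,0,-0.004,-0.002,0.15,255,0,0,0,-0.004,-0.002,0.3,255,0,0,0,-0.004,-0.002,0.385,255,0,0,0,-0.004,-0.002,0.385,255]'|grep -w force
python3 -m pendant '[0,0,0,0,0,0.025,255,0,0,0,0,0,0.05,255,0,0,0,0,0,0.075,255,0,0,0,0,0,0.1,255,0,0,0,0,0,0.12,255]'|grep -w force; python3 chk.py
python3 -m pendant '[0,0,0,0,0,0.005,255,0,0,0,0,0,0.01,255,0,0,0,0,0,0.015,255,0,0,0,0,0,0.02,255]'|grep -w force;python3 chk.py
```

```text
force: [0.1, 0.0, -0.4]
force: [0.0, -0.1, 1.0]
t 19.0 u -0.2 v -0.6 z 125.3 F [ 0.6 -0.3 -0.7] head rows [(234, 254)] dark (np.int64(190), np.int64(249), 57)
STOP
force: [0.4, -0.1, 0.4]
t 19.5 u 0.1 v -0.6 z 122.3 F [0.1 0.2 0.4] head rows [(201, 335)] dark (np.int64(190), np.int64(249), 57)
```

Now slowly to contact, 1 mm per row.

```bash
for i in 1; do python3 -m pendant '[0,0,0,0,0,0.005,255,0,0,0,0,0,0.01,255,0,0,0,0,0,0.015,255,0,0,0,0,0,0.02,255]'|grep -E -w 'force|tool_pos'; done
python3 -m pendant '[0,0,0,0,0,0.005,255,0,0,0,0,0,0.01,255,0,0,0,0,0,0.015,255,0,0,0,0,0,0.02,255]'|grep -E -w 'force|tool_pos'
```

```text
tool_pos: [0.617, 0.0085, 0.1184]
force: [0.3, 0.1, 0.9]
tool_pos: [0.617, 0.0085, 0.1144]
force: [0.2, -0.2, -0.1]
```

```bash
python3 -m pendant '[0,0,0,0,0,0.005,255,0,0,0,0,0,0.01,255,0,0,0,0,0,0.015,255]'|grep -E -w 'force|tool_pos'
python3 -m pendant '[0,0,0,0,0,0.005,255,0,0,0,0,0,0.01,255]'|grep -E -w 'force|tool_pos'
```

```text
tool_pos: [0.6177, 0.0084, 0.1129]
force: [0.2, -0.3, 5.4]
tool_pos: [0.6177, 0.0084, 0.111]
force: [-0.7, 0.1, 5.6]
```

In contact and moving against the slug at about 5.5 N. Continuing.

```bash
python3 -m pendant '[0,0,0,0,0,0.005,255,0,0,0,0,0,0.01,255,0,0,0,0,0,0.015,255]'|grep -E -w 'force|tool_pos'
python3 -m pendant '[0,0,0,0,0,0.005,255,0,0,0,0,0,0.01,255]'|grep -E -w 'force|tool_pos'
```

```text
tool_pos: [0.6176, 0.0084, 0.108]
force: [-0.3, -0.9, 5.5]
tool_pos: [0.6176, 0.0084, 0.106]
force: [-0.2, 0.7, 5.5]
```

```bash
python3 -m pendant '[0,0,0,0,0,0.005,255,0,0,0,0,0,0.01,255]'|grep -E -w 'force|tool_pos'
```

```text
tool_pos: [0.6176, 0.0084, 0.104]
force: [-0.8, -0.1, 4.8]
```

```bash
python3 -m pendant '[0,0,0,0,0,0.005,255,0,0,0,0,0,0.01,255]'|grep -E -w 'force|tool_pos'
```

```text
tool_pos: [0.6176, 0.0083, 0.102]
force: [-1.0, -1.0, 5.7]
```

```bash
python3 -m pendant '[0,0,0,0,0,0.004,255,0,0,0,0,0,0.008,255]'|grep -E -w 'force|tool_pos'
```

```text
tool_pos: [0.6177, 0.0083, 0.1016]
force: [-3.2, -0.7, 13.6]
```

```bash
python3 -m pendant '[0,0,0,0,0,0.004,255,0,0,0,0,0,0.004,255]'|grep -E -w 'force|tool_pos'
```

```text
tool_pos: [0.6177, 0.0083, 0.1016]
force: [-4.2, -0.8, 13.2]
```

```bash
python3 -m pendant '[0,0,0,0,0,0.004,255,0,0,0,0,0,0.004,255]'|grep -E -w 'force|tool_pos'
```

```text
tool_pos: [0.6177, 0.0084, 0.1016]
force: [-5.8, -0.2, 15.3]
```

It stopped dead at TCP 0.1016 m after about 12 mm of travel, with the force rising to 15 N, so it is seated. Retracting and checking.

```bash
python3 -m pendant '[0,0,0,0,0,-0.02,255,0,0,0,0,0,-0.15,255,0,0,0,0,0,-0.35,255,0,0,0,0,0,-0.55,255,0,0,0,0,0,-0.55,255]'|grep -E -w 'force|tool_pos'
python3 -m pendant '[0,0,0,0.3,0,0,255,0,0,0,0.3,0,0,255,0,0,0,0.3,0,0,255]'>/dev/null
python3 chk.py
python3 - <<'E'
from h import *
q=env.camera('side');t=env.camera('top')
B=(.617,.009)
for n,p in (('side',q),('top',t)):
  print(n,[[round(v) for v in np.array(d['box'])*[640,480,640,480]]+[round(d['score'],2)] for d in env.look_for(p,'pin_head')][:4])
  for z in (.105,.118,.131,.144): print(z,proj(p,(*B,z)).round(1))
print(q['frame'].max(2)[225:265,306])
E
```

```text
tool_pos: [0.6191, 0.0084, 0.2148]
force: [0.5, -0.3, 0.5]
t 23.2 u -59.9 v -0.5 z 207.7 F [ 0.5  0.5 -0. ] head rows [(237, 255)] dark (np.int64(245), np.int64(253), 9)
STOP
side [[292, 196, 319, 312, 0.63], [300, 236, 313, 257, 0.61], [322, 397, 332, 421, 0.51], [226, 416, 236, 445, 0.48]]
0.105 [[305.5 251.8]]
0.118 [[305.3 246.6]]
0.131 [[305.1 241.4]]
0.144 [[305.  236.1]]
top [[463, 242, 473, 250, 0.49]]
0.105 [[330.8 230. ]]
0.118 [[331.  229.2]]
0.131 [[331.1 228.5]]
0.144 [[331.3 227.7]]
[218 214 211 207 206 204 197 172 152 137 125 116 105  90  82  83  83  85
  83  80  60  46  42  40  37  37  41  39  42  84 150 183 191 193 193 193
 194 189 168 127]
```

The head's lower edge is now at row 253, on the housing top, and it has dropped 21 px (about 51 mm) in total, as expected. Handing in.

```bash
python3 -c "
from bench import env
print(env.finish_job())"
```

```text
the job is handed in; nothing more can be done
None
```

I handed the job in at about 23 s of the 72 s allowed. The largest pin dropped into the shaft's cross-hole and is pressed home with its head on the housing, and the arm is clear. I stopped turning the crank at the drop rather than going on to feel its stop. I saw no sign of the fuses, end cap or cover being touched but did not re-measure them, and no verdict came back.

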